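# Index the date coder's dial and start the print

## Robot

A 6-joint arm with a two-finger parallel gripper is mounted at the origin on the work surface. World frame = base frame: x ahead of the robot, y to its left, z up, the work surface at z = 0. Lengths are in m, angles in rad, forces in N, time in s.
With the tool pointing down it reaches from about 0.375 to 0.9 m from the base axis. Payload 3.1 kg.
Tool frame: the origin (TCP) lies at the very end of the fingers, on their centre line; the grasp point (between the pads) lies 19 mm behind it; z points along the fingers, y is the line along which they close (so a half turn about z gives the same grasp; the last joint's range is limited). The gripper opens to 85 mm and grips with 20 to 120 N. Pads are 22 mm wide; open, the fingers measure 114 mm over their backs; the gripper's body (76 mm by 85 mm) begins 54 mm behind the grasp point. The pads swing forward as they close: fully open they stand 13 mm farther back than shut.
Start: joints at [1.002, 0.527, 1.433, -0, 1.181, -0.178], TCP at [0.238, 0.578, 0.231] pointing down, gripper open.
Joint ranges: [-3.08, 3.08], [-0.75, 2.2], [0.22, 2.44], [-1.43, 4.57], [0, 2.65], [-2.85, 2.85]. Speed limits (rad/s): [2.79, 2.79, 3.14, 3.14, 3.14, 3.14].

## Interface

Orientations are given as a unit quaternion [w, x, y, z].
In Python, from workcell import ctrl, vision gives the robot as it stands (ctrl), with the cameras (vision).
- The arm moves only by the tool advance, called after ">>>" by a JSON object that holds its "method" and its "body". Schema: {"type":"object","properties":{"rows":{"type":"array","items":{"type":"array","prefixItems":[{"type":"array","items":{"type":"number"},"minItems":3,"maxItems":3},{"type":"number"}],"minItems":2,"maxItems":2},"minItems":1,"maxItems":10},"jaw":{"type":"number"},"grip_n":{"type":"number"},"only":{"type":"string"},"quiet":{"type":"boolean"},"lines":{"type":"string"}},"required":["rows"],"additionalProperties":false}. rows is a list of rows, 1 to 10 of them, each written [[dx, dy, dz], turn]: dx, dy, dz in m, then a turn about the tool's z in rad; each row shifts and turns the commanded pose from where the row before left it, along the tool's axes as they then stand; what a row does not reach is not made up. A row lasts 1/10 s, in which the tool goes at most 0.05 m and 0.15 rad, less where a joint would pass 70% of its speed; a pose out of reach is approached as far as the arm can. jaw is the finger opening in m, set as the call begins (left out keeps the last). The fingers move at their own pace and stop on an object; grip_n is the grip in N (left out, the last holds). Time passes only in rows, so rows that do not move let the fingers close. The tool returns the time, the measured TCP pose, the force, the opening and the grip force at its end. only (a regular expression) keeps the lines of the reply that match it, lines (a string "A,B") keeps lines A to B, and quiet returns only ok. Input that does not fit is refused with a message, and nothing moves.
- ctrl.sense(): the state, without advancing time (a new reading comes with each control period).
- vision.capture(name): name is "scene" or "side" or "wrist"; returns the picture (400x640x3 uint8, red, green, blue); there is no depth.
- vision.calibration(name): a dict with "vertical_fov" (degrees; the focal length in pixels is half the picture's height over the tangent of half this angle, whatever the lens; pixels are square), "cx", "cy" (the principal point, pixels), "eye" and "orientation" of the camera in the world; the wrist camera has in their place "mount" (4x4, takes a point from camera to tool coordinates, whose origin is the TCP and whose axes are the flange's). Camera axes: x right, y up, looking along -z (the intrinsics and any distortion apply to the point x, -y, -z); pixel columns grow to the right and rows downward; lengths in m; the calibration is good to about 2 mm. A picture is of the moment at which its call begins: read the wrist's pose just before it. calibration takes no time and is no camera call.
- ctrl.sign_off(): hands the job in; it is judged then, once.
The state is a dict: "time_s": time; "joints": joint angles; "dq": joint speeds; "joint_torque": joint torques, N m; "tool_pos": TCP position; "tool_rot": TCP orientation; "wrist_force": force on the tool from outside, world axes, zero at the start; "torque": the same for the moment, N m; "gripper_width": finger opening in m; "finger_force": force on a finger pad.
Only numpy, scipy, OpenCV 4.12 (cv2) and the standard library are available. Lean on these libraries where they do the work, as an engineer would, in place of code of your own. Each camera call takes 0.05 s, during which the arm holds its last target. There are 200 camera calls.

## Task

The plain white tin that has no date mark yet has stopped short of the date coder's print head: turn the dial by its upright black grip until it clicks home with that tin under the head, and let go. Then, on the grey control box, press the blue (reset), the white (arm) and the green (print) key in that order, one at a time, each fully down and up again, without pressing the black key or the red stop. Do not strike the print head, keep the tins seated in their nests, and leave the other things on the bench where they are.

Things in the scene. Friction and masses are not known exactly. Their poses are not given: they have to be found in the camera images.
- coder: bench date coder: white cabinet 310 x 380 mm, 58 mm high (x -155 to 155, y -155 to 225 in its frame); origin on the bench on the dial's axis, z up. A 40 mm square column, 323 mm high, stands at y = 190 mm; its cross arm carries the print head over the dial's +y side
- print_head: grey print head, 46 x 64 mm, 140 mm high with its ink cartridge, fixed to the coder; origin at the middle of its underside, straight above where the bare tin must come, 120 mm above the bench, 12 mm above the lids of the tins, 85 mm from the dial's axis. Delicate: it must not be struck
- dial: hand-turned dial: aluminium disc, radius 135 mm, 10 mm thick, top face 84 mm above the bench. Origin: centre of its underside (74 mm up), on the coder's z axis. Four nests (black rings, 83 mm outside, 73 inside, 7 high) 85 mm from the axis: bare tin toward its +y, coded tins toward +x and -y, empty nest toward -x. Seated tins stand on the top face with 2 mm of play
- dial_grip (a point): middle (136 mm above the bench) of the upright black grip that turns the dial: vertical round bar 22 mm across, from 112 to 159 mm above the bench on a 12 mm stem, 112 mm from the dial's axis, midway between the coded tins, fixed to the dial. The lids beside it reach 108 mm above the bench and begin 46 mm from its axis
- dial_mark (a point): red mark on the dial's top rim, 130 mm from the axis, dial's -y side. Home: it stands at the fixed red mark on the coder's -y side (dial axes = coder axes). It starts 0.55 to 1.35 rad clockwise of home. A sprung ball clicks in each quarter turn: resists from 0.13 rad off (6 N at the grip), pulls in from 0.05 rad; elsewhere the dial stays where left (2 N at the grip turns it)
- tin_bare: round tin with a plain white lid without any mark, 68 mm across, 24 mm high, loose in its nest on the dial; origin in the middle of its underside
- tin_a: the same tin, lid already coded (black square dot pattern, 22 mm), in the next nest clockwise of the bare one
- tin_b: the same tin, lid already coded, in the nest across the axis from the bare one
- control_box: grey push-button box, 280 x 86 mm, 65 mm high, origin in the middle of its underside, its row of buttons along its x axis: four flat keys at x -104, -55, -6 and 43 mm, then the red stop at 102 mm
- key_blue (a joint): blue reset push key (29 mm across) on the control box: pressed depth in m, 0 up, 0.006 fully down (about 5 N, about 1.5 N to start it moving); springs back up by itself
- key_blue_top (a point): centre of the top face of the blue key when read (flat, 29 mm across; its steel collar is 45 mm across and lies 10 mm lower); goes down with the key. Key centres are 49 mm apart, in a row along the box; which colour is in which place changes from start to start. Keys stand with their tops 87 mm above the bench
- key_white (a joint): white arming push key (29 mm across) on the control box: pressed depth in m, 0 up, 0.006 fully down (about 5 N, about 1.5 N to start it moving); springs back up by itself
- key_white_top (a point): centre of the top face of the white key when read (flat, 29 mm across; its steel collar is 45 mm across and lies 10 mm lower); goes down with the key. Key centres are 49 mm apart, in a row along the box; which colour is in which place changes from start to start
- key_green (a joint): green print push key (29 mm across) on the control box: pressed depth in m, 0 up, 0.006 fully down (about 5 N, about 1.5 N to start it moving); springs back up by itself
- key_green_top (a point): centre of the top face of the green key when read (flat, 29 mm across; its steel collar is 45 mm across and lies 10 mm lower); goes down with the key. Key centres are 49 mm apart, in a row along the box; which colour is in which place changes from start to start
- key_black (a joint): black jog push key (29 mm across) on the control box: pressed depth in m, 0 up, 0.006 fully down (about 5 N, about 1.5 N to start it moving); springs back up by itself; in the one of the four places left by the others; not to be pressed
- key_stop (a joint): red mushroom stop button: pressed depth in m, 0 up, 0.005 down; at x = 102 mm of the control box, 40 mm across, top 107 mm above the bench, on a yellow collar; not to be pressed
- spare_tin: white-lidded tin like those on the dial (68 mm across, 24 mm high), standing on the bench between the control box and the coder; not part of the job
- tape_roll: roll of clear tape lying flat, 100 mm across, 36 mm high; not part of the job
- sanitiser: white bottle with a blue cap, 68 mm across, 170 mm high, beside the coder; not part of the job
- ink_pack: carton of ink with a blue band, 115 x 55 x 42 mm, beside the coder; not part of the job
- gummy_jar: orange jar with a white lid, 80 mm across, 100 mm high; not part of the job
- scoop: steel spoon-shaped scoop, 200 mm long, lying on the bench; not part of the job

How it is judged:
By the outcome, as a careful person would: the job done as asked, in the order asked, and still so for the second after the job is handed in, with the robot touching nothing.
It also fails if it takes over 58 s, if anything falls off the work surface, if the arm or the gripper's body presses on something with over 40 N, if the wrist force passes 120 N, or if a joint passes its speed limit or range.

## Working session

There is one attempt and no reset: what is moved stays moved. The work goes in short steps, Python scripts to look and compute and a tool call to move; the robot and the scene stay as the last step left them, time stands still between calls to the robot, and variables do not carry over. Pictures are saved under pics/ and viewed, at most 10 in all, crops included, and the job is handed in when it is done.

```bash
ls; mkdir -p pics; python3 - <<'E'
from workcell import ctrl, vision
import cv2
for n in("scene","side"):
    cv2.imwrite(f"pics/{n}0.png",vision.capture(n)[:,:,::-1]); print(n,vision.calibration(n))
print(vision.calibration("wrist")); print(ctrl.sense())
E
```

```text
pics
workcell.py
scene {'vertical_fov': 57.17572872827231, 'cx': 313.49722842058947, 'cy': 196.5152371597982, 'eye': array([0.83662561, 0.50065183, 1.00876041]), 'orientation': array([0.26889249, 0.08712044, 0.29674595, 0.91216703])}
side {'vertical_fov': 57.73857024646546, 'cx': 317.2254124254975, 'cy': 209.16553844455927, 'eye': array([ 0.2968959 , -0.69415544,  0.91229582]), 'orientation': array([ 0.93176247,  0.33695444, -0.05016218, -0.12555543])}
{'vertical_fov': 62.49619937596078, 'cx': 318.71190012009674, 'cy': 199.11047260100253, 'mount': array([[ 8.19605607e-04,  9.63053885e-01,  2.69307524e-01,
         6.76835219e-02],
       [ 9.99998620e-01, -1.17856628e-03,  1.17121999e-03,
        -8.99457626e-04],
       [ 1.44534473e-03,  2.69306192e-01, -9.63053522e-01,
        -1.41707391e-01],
       [ 0.00000000e+00,  0.00000000e+00,  0.00000000e+00,
         1.00000000e+00]])}
{'time_s': 0.1, 'joints': array([ 1.00151046e+00,  5.28385263e-01,  1.43381406e+00,  2.41770677e-05,
        1.18139478e+00, -1.78523555e-01]), 'dq': array([-0.00098507, -0.00035431, -0.00225644, -0.00100991,  0.00096036,
       -0.00055681]), 'joint_torque': array([-6.07974416e-04, -4.43305564e+01, -1.78585786e+01, -2.78429416e-04,
        3.90456335e-03,  9.64553237e-07]), 'tool_pos': array([0.23767584, 0.57732837, 0.23041137]), 'tool_rot': array([-3.75925757e-04,  1.94144868e-01,  9.80972359e-01, -9.27503171e-04]), 'wrist_force': array([ 0.22298878, -0.09864116,  0.15266585]), 'torque': array([-0.0421477 ,  0.02122647,  0.00964717]), 'finger_force': 0.0, 'gripper_width': 0.0858445745289073}
```

View pics/scene0.png

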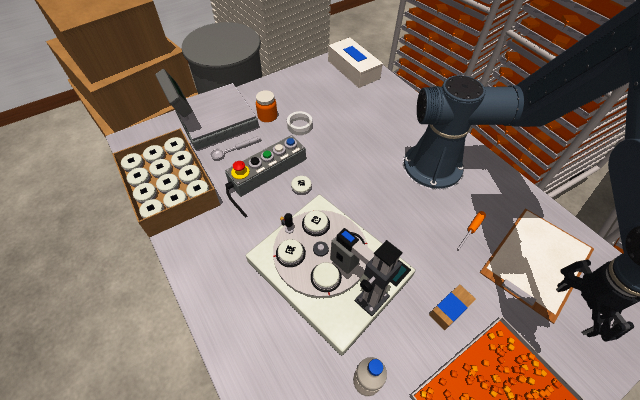

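View pics/side0.png

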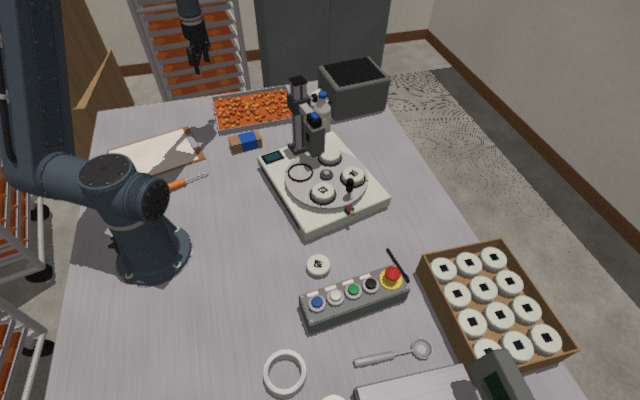

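The scene view shows the coder at about (330,265), with the grip at (287,218) and the bare tin at (325,277). In the box row, running from the red stop (239,167), the keys are black, green, white, blue. I'll enlarge both views to measure.

```bash
python3 - <<'E'
import cv2,numpy as np
a=cv2.imread("pics/scene0.png");b=cv2.imread("pics/side0.png")
A=cv2.resize(a[130:350,220:420],None,fx=2.7,fy=2.7,interpolation=cv2.INTER_CUBIC)[:594]
B=cv2.resize(b[100:245,250:395],None,fx=1.8,fy=1.8,interpolation=cv2.INTER_CUBIC)
B2=cv2.resize(b[235:335,295:415],None,fx=2.2,fy=2.2,interpolation=cv2.INTER_CUBIC)
o=np.zeros((600,800,3),np.uint8);o[:A.shape[0],:A.shape[1]]=A[:600]
o[:B.shape[0],540:800]=B[:,:260];o[300:300+B2.shape[0],540:800]=B2[:,:260]
cv2.imwrite("pics/crop1.png",o)
E
```

```text
(no output)
```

View pics/crop1.png

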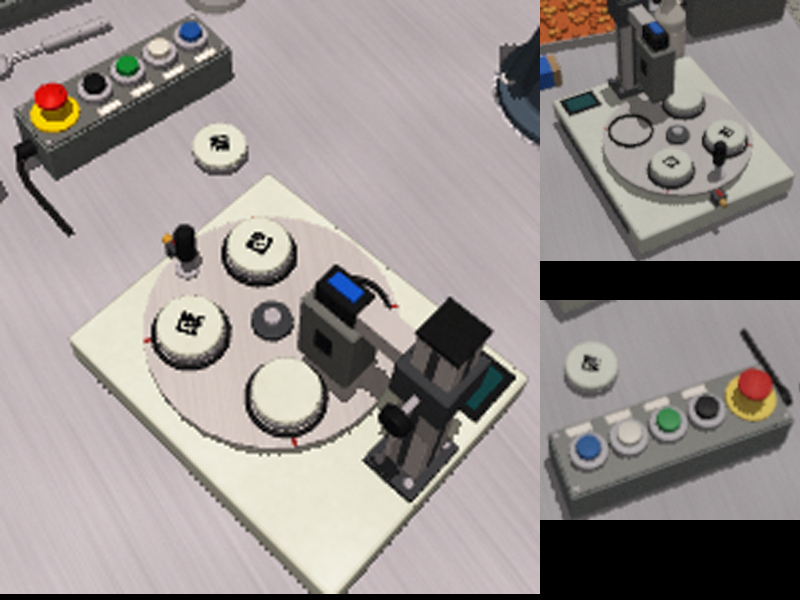

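The crop (scale 2.7, offset 220,130) shows tin_b (259,245), tin_a (192,326), bare (286,390), the grip top (183,230), and cabinet corners (72,340), (268,177), (527,378), (335,590). Next I'll cast rays.

```bash
cat > h.py <<'E'
import numpy as np,cv2
from scipy.spatial.transform import Rotation as R
from workcell import ctrl, vision
def q(w): return R.from_quat([w[1],w[2],w[3],w[0]])
def ray(n,uv,st=None):
    c=vision.calibration(n);f=200/np.tan(np.radians(c["vertical_fov"])/2)
    d=np.array([(uv[0]-c["cx"])/f,-(uv[1]-c["cy"])/f,-1])
    if n=="wrist":
        M=c["mount"];r=q(st["tool_rot"])
        return st["tool_pos"]+r.apply(M[:3,3]),r.apply(M[:3,:3]@d)
    return np.array(c["eye"]),q(c["orientation"]).apply(d)
def onz(n,uv,z,st=None):
    e,d=ray(n,uv,st);return e+d*(z-e[2])/d[2]
E
python3 - <<'E'
from h import *
np.set_printoptions(precision=4,suppress=True)
S=lambda u,v:(220+u/2.7,130+v/2.7)
T=lambda u,v:(250+(u-540)/1.8,100+v/1.8)
P={}
for k,p,z in[("tinb",(259,243),.108),("tina",(192,324),.108),("bare",(287,388),.108),("grip",(183,231),.159),
 ("c1",(72,340),.058),("c2",(268,177),.058),("c3",(527,378),.058),("c4",(335,590),.058)]:
    P[k]=onz("scene",S(*p),z);print(k,P[k])
ax=(P["tinb"]+P["bare"])/2;print("axis",ax)
for k,p,z in[("tinb s",(672,164),.108),("tina s",(725,134),.108),("bare s",(684,100),.108),("grip s",(720,149),.159)]:
    print(k,onz("side",T(*p),z))
for a,b in(("c1","c2"),("c2","c3"),("c4","c3"),("c1","c4")):
    d=P[b]-P[a];print(a,b,np.linalg.norm(d),np.arctan2(d[1],d[0]))
for k in("tinb","tina","bare","grip"):
    d=P[k]-ax;print(k,np.linalg.norm(d[:2]),np.arctan2(d[1],d[0]))
# keys
for n in("scene","side"):
    im=cv2.cvtColor(cv2.imread(f"pics/{n}0.png"),cv2.COLOR_BGR2HSV)
    x0,y0,x1,y1=(222,130,312,195) if n=="scene" else (295,255,415,335)
    for c,lo,hi in[("blue",(100,140,60),(125,255,255)),("green",(50,120,40),(85,255,255)),("red",(0,180,120),(8,255,255))]:
        m=cv2.inRange(im,lo,hi)[y0:y1,x0:x1]
        k,l,s,ce=cv2.connectedComponentsWithStats(m);i=1+s[1:,4].argmax()
        uv=ce[i]+(x0,y0);print(n,c,uv,s[i,4],onz(n,uv,.085 if c!="red" else .1))
E
```

```text
tinb [0.5216 0.0244 0.108 ]
tina [0.6319 0.069  0.108 ]
bare [0.5898 0.1792 0.108 ]
grip [ 0.5968 -0.0029  0.159 ]
c1 [ 0.7372 -0.0078  0.058 ]
c2 [ 0.4446 -0.0739  0.058 ]
c3 [0.3611 0.287  0.058 ]
c4 [0.6498 0.3489 0.058 ]
axis [0.5557 0.1018 0.108 ]
tinb s [0.5202 0.0138 0.108 ]
tina s [0.6293 0.0581 0.108 ]
bare s [0.5857 0.161  0.108 ]
grip s [ 0.5893 -0.0197  0.159 ]
c1 c2 0.3000580444267686 -2.919344300236619
c2 c3 0.37038523582876265 1.7980119366634528
c4 c3 0.29526443451347023 -2.9303914400053106
c1 c4 0.3671791551911756 1.811160581633756
tinb 0.08457141839672129 -1.9857200323636555
tina 0.08294036801775692 -0.40685216783872796
bare 0.08457141839672125 1.155872621226139
grip 0.1124833550894758 -1.1969743521295328
scene blue [290.0455 141.0682] 44 [ 0.4117 -0.3102  0.085 ]
scene green [266.75 154.  ] 48 [ 0.5094 -0.3006  0.085 ]
scene red [238.4444 165.1778] 90 [ 0.6159 -0.2943  0.1   ]
side blue [316.4024 301.5732] 82 [ 0.4079 -0.3147  0.085 ]
side green [352.6761 289.0986] 71 [ 0.5047 -0.3063  0.085 ]
side red [392.2624 272.766 ] 141 [ 0.6134 -0.2965  0.1   ]
```

>>> {"method": "advance", "body": {"rows": [[[-0.023,-0.0295,-0.012],0],[[-0.023,-0.0295,-0.012],0],[[-0.023,-0.0295,-0.012],0],[[-0.023,-0.0295,-0.012],0],[[-0.023,-0.0295,-0.012],0],[[-0.023,-0.0295,-0.012],0],[[-0.023,-0.0295,-0.012],0],[[-0.023,-0.0295,-0.012],0]], "jaw": 0.05, "grip_n": 30}}

```text
time_s: 0.9
tool_pos: [0.3181, 0.288, 0.3275]
tool_rot: [-0.0, 0.194, 0.981, -0.0]
wrist_force: [1.0, 0.3, 1.0]
gripper_width: 0.0501
finger_force: 0.0
```

>>> {"method": "advance", "body": {"rows": [[[-0.023,-0.0295,-0.004],0],[[-0.023,-0.0295,-0.004],0],[[-0.023,-0.0295,-0.004],0],[[-0.023,-0.0295,-0.004],0],[[-0.023,-0.0295,-0.004],0],[[-0.023,-0.0295,-0.004],0],[[-0.023,-0.0295,-0.004],0],[[-0.023,-0.0295,-0.004],0]]}}

```text
time_s: 1.7
tool_pos: [0.3983, -0.0002, 0.3593]
tool_rot: [-0.0, 0.194, 0.981, 0.0]
wrist_force: [-0.2, 0.0, 0.9]
gripper_width: 0.0501
finger_force: 0.0
```

>>> {"method": "advance", "body": {"rows": [[[0,0,0],0.134],[[0,0,0],0.134],[[0,0,0],0.134],[[0,0,0],0.134],[[0,0,0],0.134],[[0,0,0],0.134],[[0,0,0],0]]}}

```text
time_s: 2.4
tool_pos: [0.3981, 0.0014, 0.359]
tool_rot: [-0.0, 0.562, 0.827, -0.0]
wrist_force: [-0.4, 0.7, -0.2]
gripper_width: 0.0501
finger_force: 0.0
```

>>> {"method": "advance", "body": {"rows": [[[-0.017,0.029,0.01],0],[[-0.017,0.029,0.01],0],[[-0.017,0.029,0.01],0],[[-0.017,0.029,0.01],0],[[-0.017,0.029,0.01],0],[[-0.017,0.029,0.01],0],[[0,0,0],0],[[0,0,0],0]]}}

```text
time_s: 3.2
tool_pos: [0.5974, -0.0296, 0.298]
tool_rot: [-0.001, 0.562, 0.827, -0.001]
wrist_force: [-0.6, -0.1, 0.1]
gripper_width: 0.0498
finger_force: 0.0
```

```bash
python3 - <<'E'
from h import *
import pickle
s=ctrl.sense();im=vision.capture("wrist");pickle.dump(s,open("w1.pkl","wb"))
cv2.imwrite("pics/w1.png",im[:,:,::-1])
E
```

```text
(no output)
```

View pics/w1.png

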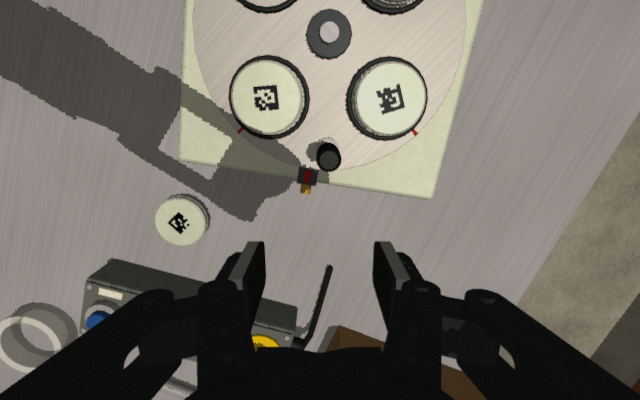

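The wrist view shows tin_b (267,95), tin_a (388,96), hub (329,33), grip top (329,158), dial marks (241,130) and (415,131), the fixed index (308,177), and the cabinet's front edge running (181,159) to (432,198).

```bash
python3 - <<'E'
from h import *
import pickle
np.set_printoptions(precision=4,suppress=True)
s=pickle.load(open("w1.pkl","rb"))
w=lambda u,v,z:onz("wrist",(u,v),z,s)
P=dict(tinb=w(268,95.5,.108),tina=w(388.5,94.5,.108),hub=w(328,32,.095),grip=w(329,158,.159),m1=w(240,131,.084),m2=w(416,132,.084),idx=w(308,175,.07),e1=w(181,159,.058),e2=w(432,198,.058),f=w(484,0,.058))
b,a=P["tinb"][:2],P["tina"][:2]
d=a-b; n=np.array([-d[1],d[0]]); ax=(a+b)/2+n/2
yaw=np.arctan2(d[1],d[0])-np.pi/4
print("sep",np.linalg.norm(d),"axis from tins",ax,"dial yaw",yaw)
m=(P["m2"]-P["m1"])[:2];print("marks",np.linalg.norm(m),.13*2**.5,"yaw",np.arctan2(m[1],m[0])-np.pi/4,"axis",(P["m1"][:2]+P["m2"][:2])/2+np.array([-m[1],m[0]])/2)
for k,p in P.items():
    e=p[:2]-ax;print(k,p,np.linalg.norm(e),np.arctan2(e[1],e[0]))
e=P["e2"]-P["e1"];print("edge yaw",np.arctan2(e[1],e[0]),np.linalg.norm(e)); e=P["f"]-P["e2"];print("side yaw",np.arctan2(e[1],e[0])-np.pi/2)
E
```

```text
sep 0.11573409328620901 axis from tins [0.5542 0.0996] dial yaw -0.398723336819487
marks 0.1865726372260804 0.18384776310850237 yaw -0.41189384066031315 axis [0.556  0.0996]
tinb [0.5225 0.0242 0.108 ] 0.08183636217715488 -1.9695196636143841
tina [0.6297 0.0679 0.108 ] 0.08183636217715483 -0.39872333681948724
hub [0.5545 0.0995 0.095 ] 0.00026352106063085923 -0.6233939279163514
grip [ 0.5956 -0.0034  0.159 ] 0.1109846575752607 -1.1892299867337979
m1 [ 0.5031 -0.0213  0.084 ] 0.13129509028637806 -1.9705721944208496
m2 [0.6768 0.0468 0.084 ] 0.133519308625928 -0.4070905723820931
idx [ 0.5879 -0.0417  0.07  ] 0.1452433727984833 -1.337068225358216
e1 [ 0.4441 -0.0812  0.058 ] 0.2117367679757166 -2.117891383229705
e2 [ 0.7368 -0.0151  0.058 ] 0.2156122210227744 -0.5611804616483289
f [0.6902 0.1936 0.058 ] 0.165282338894548 0.6045961219443049
edge yaw 0.22206343012404178 0.3000584081537056
side yaw 0.21950460112224368
```

>>> {"method": "advance", "body": {"rows": [[[0.012,0.0042,0],0],[[0.0117,0.0043,0],0],[[0,0,0.035],0],[[0,0,0.035],0],[[0,0,0.035],0],[[0,0,0.035],0],[[0,0,0.02],0],[[0,0,0.015],0],[[0,0,0],0]]}}

```text
time_s: 4.15
tool_pos: [0.595, -0.0029, 0.1228]
tool_rot: [-0.002, 0.562, 0.827, -0.001]
wrist_force: [1.0, -0.1, 0.9]
gripper_width: 0.0502
finger_force: 0.0
```

```bash
python3 - <<'E'
from h import *
cv2.imwrite("pics/w2.png",vision.capture("wrist")[:,:,::-1])
E
```

```text
(no output)
```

View pics/w2.png

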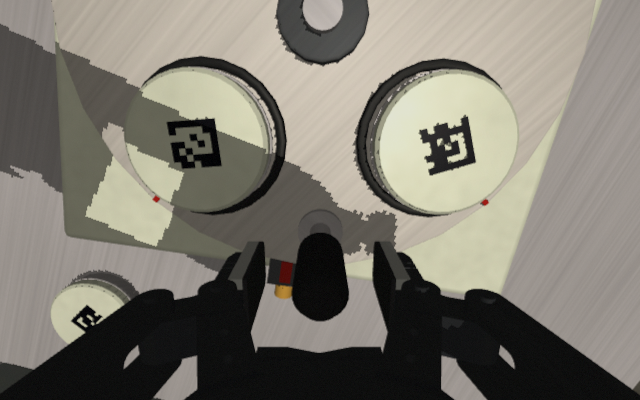

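The bar at (322,275) sits centred between the pads, so I'll close and turn.

>>> {"method": "advance", "body": {"rows": [[[0,0,0],0],[[0,0,0],0],[[0,0,0],0],[[0,0,0],0],[[0,0,0],0]], "jaw": 0, "grip_n": 30}}

```text
time_s: 4.7
tool_pos: [0.5976, -0.0043, 0.126]
tool_rot: [0.001, 0.562, 0.827, 0.001]
wrist_force: [-1.1, 1.3, 7.7]
gripper_width: 0.0211
finger_force: 29.8
```

>>> {"method": "advance", "body": {"rows": [[[0.00014,0.0056,0],-0.05],[[0.00014,0.0056,0],-0.05],[[0.00014,0.0056,0],-0.05],[[0.00014,0.0056,0],-0.05],[[0.00014,0.0056,0],-0.05],[[0.00014,0.0056,0],-0.05],[[0.00014,0.0056,0],-0.05],[[0.00014,0.0056,0],-0.05],[[0.00014,0.0056,0],-0.05],[[0,0,0],0]]}}

```text
time_s: 5.7
tool_pos: [0.6393, 0.0245, 0.126]
tool_rot: [0.001, 0.363, 0.932, 0.001]
wrist_force: [-0.7, 1.3, 5.8]
gripper_width: 0.0208
finger_force: 29.8
```

```bash
python3 - <<'E'
from h import *
s=ctrl.sense();p=s["tool_pos"][:2]-[.5553,.0997];print(p,np.hypot(*p),np.arctan2(p[1],p[0])+np.pi/4, s["tool_rot"],s["finger_force"],s["gripper_width"])
E
```

```text
[ 0.08395552 -0.07520867] 0.11271589751478608 0.054899679859102934 [1.11005069e-03 3.63290070e-01 9.31675158e-01 7.02127341e-04] 29.834692460135557 0.020777974404898657
```

>>> {"method": "advance", "body": {"rows": [[[0.00014,0.0056,0],-0.05],[[0.00014,0.0056,0],-0.05],[[0.0001,0.0045,0],-0.04],[[0.0001,0.0034,0],-0.03],[[0,0,0],0],[[0,0,0],0]]}}

```text
time_s: 6.3
tool_pos: [0.6502, 0.039, 0.1259]
tool_rot: [0.001, 0.283, 0.959, 0.0]
wrist_force: [-1.0, 0.9, 5.8]
gripper_width: 0.021
finger_force: 30.0
```

```bash
python3 - <<'E'
from h import *
import pickle
s=ctrl.sense();p=s["tool_pos"][:2]-[.5553,.0997];print(p,np.hypot(*p),np.arctan2(p[1],p[0])+np.pi/4,s["wrist_force"])
cv2.imwrite("pics/w3.png",vision.capture("wrist")[:,:,::-1])
pickle.dump(s,open("w3.pkl","wb"))
E
```

```text
[ 0.09485133 -0.06069704] 0.11260952823566801 0.21614342640392914 [-0.97909462  0.92094491  5.75411359]
```

View pics/w3.png

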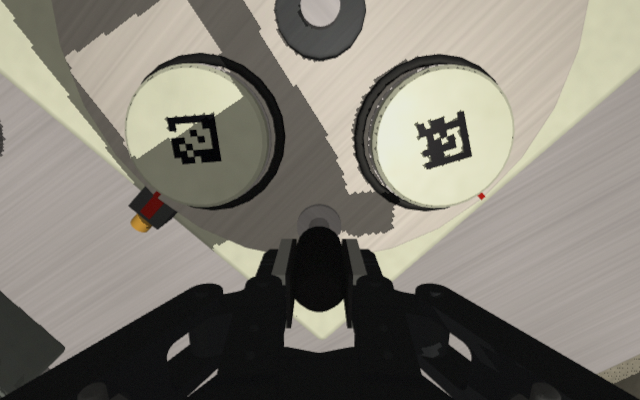

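The index and dial mark now coincide at about (154,204). I'll release and rise straight up for a check.

>>> {"method": "advance", "body": {"rows": [[[0,0,0],0],[[0,0,0],0],[[0,0,0],0],[[0,0,0],0],[[0,0,-0.02],0],[[0,0,-0.035],0],[[0,0,-0.04],0],[[0,0,-0.04],0],[[0,0,-0.035],0],[[0,0,0],0]], "jaw": 0.05}}

```text
time_s: 7.35
tool_pos: [0.6532, 0.0385, 0.3009]
tool_rot: [0.006, 0.283, 0.959, 0.001]
wrist_force: [0.7, -1.3, -0.1]
gripper_width: 0.0497
finger_force: 0.0
```

```bash
python3 - <<'E'
from h import *
import pickle
s=ctrl.sense();print(s["tool_pos"])
cv2.imwrite("pics/w4.png",vision.capture("wrist")[:,:,::-1])
cv2.imwrite("pics/s4.png",vision.capture("scene")[:,:,::-1])
pickle.dump(s,open("w4.pkl","wb"))
E
```

```text
[0.65322196 0.0385346  0.30089795]
```

View pics/w4.png

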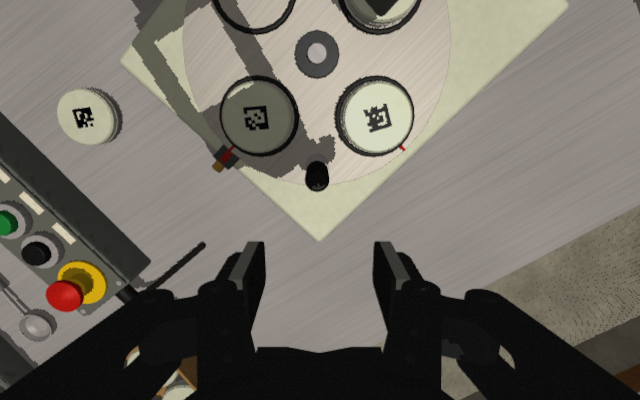

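Tins at (257,115) and (375,114), dial marks at (232,148) and (403,149), index (224,156), cabinet corners (318,240), (122,62), (567,5). Checking the residual angle.

```bash
python3 - <<'E'
from h import *
import pickle
s=pickle.load(open("w4.pkl","rb"))
w=lambda u,v,z:onz("wrist",(u,v),z,s)[:2]
ang=lambda d:np.arctan2(d[1],d[0])
print("dial tins",ang(w(375.5,113.5,.108)-w(257,114,.108))-np.pi/4,"marks",ang(w(403,149,.084)-w(232,148.5,.084))-np.pi/4)
c=w(318.5,240,.058);print("coder",ang(c-w(122,62,.058)),ang(w(567,5,.058)-c)-np.pi/2)
hub=w(317.5,53,.095);print("idx",hub,ang(w(225,155.5,.078)-hub)+np.pi/2,"mark",ang(w(232,148.5,.084)-hub)+np.pi/2)
print("grip",ang(w(317,178,.159)-hub)+np.pi/4)
E
```

```text
dial tins 0.2153698232732988 marks 0.20791296167434636
coder 0.2208249752954946 0.22143302659844633
idx [0.55558153 0.10022541] 0.21119614831165912 mark 0.21834798679416134
grip 0.2058662145062301
```

The dial is home within measurement error (about 0.01 rad). Next, the box.

>>> {"method": "advance", "body": {"rows": [[[-0.007,-0.041,0],0],[[-0.007,-0.041,0],0],[[-0.007,-0.041,0],0],[[-0.007,-0.041,0],0],[[-0.007,-0.041,0],0],[[-0.007,-0.041,0.004],0],[[-0.007,-0.041,0.004],0],[[-0.007,-0.041,0.004],0],[[-0.007,-0.041,0.004],0],[[-0.007,-0.038,0.004],0]], "jaw": 0}}

```text
time_s: 8.45
tool_pos: [0.4854, -0.3416, 0.2718]
tool_rot: [-0.002, 0.284, 0.959, 0.001]
wrist_force: [1.3, -0.2, 0.4]
gripper_width: -0.0
finger_force: 0.0
```

>>> {"method": "advance", "body": {"rows": [[[0,0,0],0],[[0,0,0],0],[[0,0,0],0]]}}

```text
time_s: 8.75
tool_pos: [0.4872, -0.3394, 0.2731]
tool_rot: [-0.001, 0.283, 0.959, 0.001]
wrist_force: [0.1, 0.1, 0.8]
gripper_width: -0.0001
finger_force: 0.0
```

```bash
python3 - <<'E'
from h import *
import pickle
s=ctrl.sense()
cv2.imwrite("pics/w5.png",vision.capture("wrist")[:,:,::-1])
pickle.dump(s,open("w5.pkl","wb"))
E
```

```text
(no output)
```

View pics/w5.png

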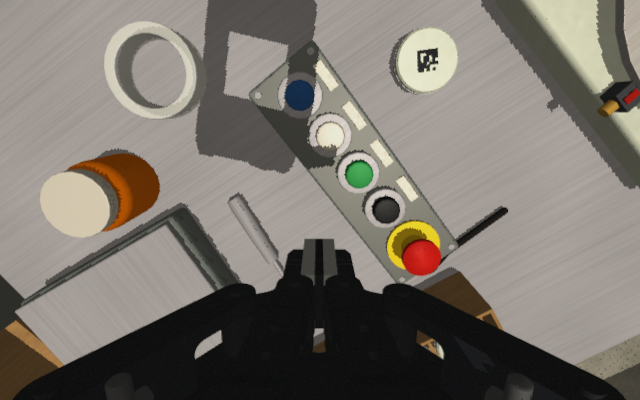

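Blue is at (300,96), white (330,136), green (358,174), black (386,209) and stop (421,257).

```bash
python3 - <<'E'
from h import *
import pickle
np.set_printoptions(precision=4,suppress=True)
s=pickle.load(open("w5.pkl","rb"));r=q(s["tool_rot"])
im=cv2.cvtColor(cv2.imread("pics/w5.png"),cv2.COLOR_BGR2HSV)
for c,lo,hi in[("blue",(100,140,30),(130,255,255)),("green",(50,120,40),(85,255,255))]:
    m=cv2.inRange(im,lo,hi)[60:220,260:420];k,l,st,ce=cv2.connectedComponentsWithStats(m);i=1+st[1:,4].argmax();print(c,ce[i]+(260,60),st[i])
P=[]
for c,uv in[("blue",(300,95.5)),("white",(330,135.5)),("green",(358.7,173.7)),("black",(386,208))]:
    p=onz("wrist",uv,.087,s);P.append(p);print(c,p,"tool",r.inv().apply(p-s["tool_pos"]))
print([np.linalg.norm(P[i+1]-P[i]) for i in range(3)],"step tool",r.inv().apply((P[3]-P[0])/3))
E
```

```text
blue [299.3313  94.8009] [ 26  20  28  30 658]
green [358.8275 173.7247] [ 86 100  27  28 574]
blue [ 0.4111 -0.3126  0.087 ] tool [ 0.0779 -0.019   0.1863]
white [ 0.4582 -0.3087  0.087 ] tool [0.0405 0.0098 0.1862]
green [ 0.5061 -0.3046  0.087 ] tool [0.0025 0.0392 0.1862]
black [ 0.5526 -0.2994  0.087 ] tool [-0.0338  0.0688  0.1861]
[np.float64(0.04724749640937519), np.float64(0.048053972534102485), np.float64(0.046784730627060116)] step tool [-0.0372  0.0293 -0.0001]
```

>>> {"method": "advance", "body": {"rows": [[[0.026,-0.0065,0],0],[[0.026,-0.0065,0.02],0],[[0.0265,-0.0065,0.03],0],[[0,0,0.035],0],[[0,0,0.035],0],[[0,0,0.03],0],[[0,0,0.02],0],[[0,0,0],0],[[0,0,0],0]]}}

```text
time_s: 9.7
tool_pos: [0.4115, -0.3137, 0.1046]
tool_rot: [-0.0, 0.283, 0.959, 0.0]
wrist_force: [-1.0, 0.3, -0.4]
gripper_width: 0.0003
finger_force: 0.0
```

>>> {"method": "advance", "body": {"rows": [[[0,0,0.01],0],[[0,0,0.004],0],[[0,0,0.003],0],[[0,0,0],0]]}}

```text
time_s: 10.1
tool_pos: [0.4109, -0.3145, 0.0873]
tool_rot: [0.0, 0.283, 0.959, -0.0]
wrist_force: [0.0, -0.8, 0.2]
gripper_width: 0.0003
finger_force: 0.0
```

>>> {"method": "advance", "body": {"rows": [[[0,0,0.002],0],[[0,0,0.002],0],[[0,0,0],0]]}}

```text
time_s: 10.4
tool_pos: [0.411, -0.3146, 0.0835]
tool_rot: [0.0, 0.284, 0.959, -0.0]
wrist_force: [0.7, -0.3, 3.1]
gripper_width: -0.0001
finger_force: 1.7
```

>>> {"method": "advance", "body": {"rows": [[[0,0,0.001],0],[[0,0,0.0015],0],[[0,0,0],0],[[0,0,0],0]]}}

```text
time_s: 10.8
tool_pos: [0.411, -0.3146, 0.0811]
tool_rot: [0.0, 0.283, 0.959, -0.0]
wrist_force: [-1.0, -0.1, 5.9]
gripper_width: 0.0003
finger_force: 2.6
```

>>> {"method": "advance", "body": {"rows": [[[0,0,0.001],0],[[0,0,0.001],0],[[0,0,0],0]]}}

```text
time_s: 11.1
tool_pos: [0.411, -0.3147, 0.0808]
tool_rot: [0.001, 0.283, 0.959, -0.0]
wrist_force: [-2.9, 2.3, 19.7]
gripper_width: -0.0
finger_force: 9.5
```

```bash
python3 - <<'E'
from h import *
s=ctrl.sense();print(s["tool_pos"],s["wrist_force"])
E
```

```text
[ 0.41102806 -0.31472789  0.08080174] [-2.94302632  2.26217114 19.70781718]
```

The blue key is bottomed (20 N). Up, over to white, and press the same depth.

>>> {"method": "advance", "body": {"rows": [[[0,0,-0.0055],0],[[0,0,-0.02],0],[[0,0,0],0],[[-0.0123,0.0103,0],0],[[-0.0122,0.0104,0],0],[[-0.0122,0.0104,0],0],[[0,0,0],0],[[0,0,0],0]]}}

```text
time_s: 11.9
tool_pos: [0.459, -0.3076, 0.1034]
tool_rot: [-0.001, 0.283, 0.959, 0.0]
wrist_force: [-0.1, 0.3, -0.2]
gripper_width: -0.0002
finger_force: 0.0
```

>>> {"method": "advance", "body": {"rows": [[[0,0,0.01],0],[[0,0,0.005],0],[[0,0,0.003],0],[[0,0,0.003],0],[[0,0,0.0025],0],[[0,0,0.001],0],[[0,0,0.001],0],[[0,0,0],0]]}}

```text
time_s: 12.7
tool_pos: [0.4577, -0.3078, 0.0809]
tool_rot: [-0.001, 0.283, 0.959, 0.0]
wrist_force: [-4.8, 3.6, 16.4]
gripper_width: 0.0001
finger_force: 8.6
```

>>> {"method": "advance", "body": {"rows": [[[0,0,-0.0055],0],[[0,0,-0.02],0],[[0,0,0],0],[[-0.013,0.0098,0],0],[[-0.0128,0.0098,0],0],[[-0.0128,0.0098,0],0],[[0,0,0],0],[[0,0,0],0]]}}

```text
time_s: 13.5
tool_pos: [0.5065, -0.3044, 0.1035]
tool_rot: [-0.001, 0.283, 0.959, 0.0]
wrist_force: [0.2, 0.6, -0.5]
gripper_width: -0.0
finger_force: 0.0
```

>>> {"method": "advance", "body": {"rows": [[[0,0,0.01],0],[[0,0,0.005],0],[[0,0,0.003],0],[[0,0,0.003],0],[[0,0,0.0025],0],[[0,0,0.001],0],[[0,0,0.001],0],[[0,0,0],0]]}}

```text
time_s: 14.3
tool_pos: [0.5057, -0.3042, 0.0809]
tool_rot: [-0.001, 0.283, 0.959, -0.0]
wrist_force: [-6.7, 1.9, 16.0]
gripper_width: 0.0003
finger_force: 8.0
```

Green is bottomed too. Rise clear and take a final look.

>>> {"method": "advance", "body": {"rows": [[[0,0,-0.006],0],[[0,0,-0.02],0],[[0,0,-0.04],0],[[0,0,-0.04],0],[[0,0,-0.04],0],[[0,0,-0.03],0],[[0,0,0],0],[[0,0,0],0],[[0,0,0],0]]}}

```text
time_s: 15.2
tool_pos: [0.5063, -0.304, 0.2532]
tool_rot: [-0.001, 0.283, 0.959, 0.001]
wrist_force: [-0.3, 0.4, 0.2]
gripper_width: -0.0
finger_force: 0.0
```

```bash
python3 - <<'E'
from h import *
a=vision.capture("scene")[:,:,::-1];b=vision.capture("side")[:,:,::-1]
A=cv2.resize(a[120:350,215:415],None,fx=2,fy=2);B=cv2.resize(b[90:335,240:415],None,fx=1.87,fy=1.87)
o=np.zeros((470,800,3),np.uint8);o[:460,:400]=A;o[:B.shape[0],410:410+B.shape[1]]=B
cv2.imwrite("pics/end.png",o)
E
```

```text
(no output)
```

View pics/end.png

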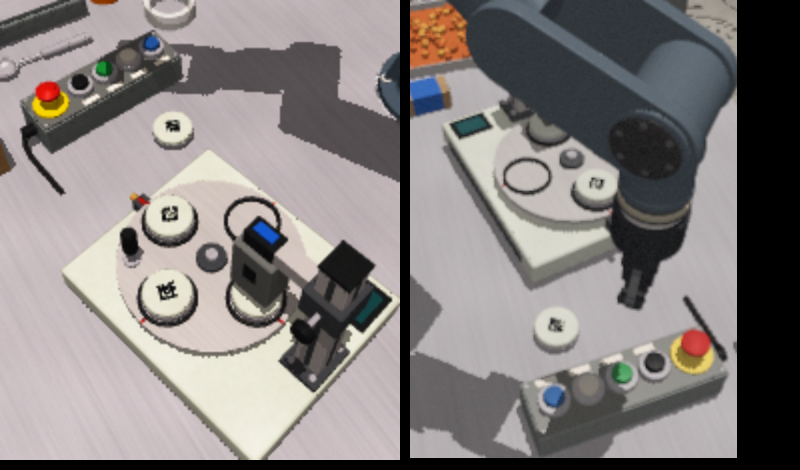

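The bare tin stands under the head at (257,295), the tins are seated, the keys are up, and everything else is in place.

```bash
python3 -c "
from workcell import ctrl, vision
print(ctrl.sign_off())"
```

```text
the job is handed in; nothing more can be done
None
```

The job is handed in at about 15 s: the dial is home to within about 0.01 rad by camera, with the bare tin under the print head and the grip released, and the blue, white and green keys were each pressed fully down and let up in that order.

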